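Release the centrifuge lid and hold it open at 60 degrees

TASK

The lid stay of the small bench centrifuge is broken, so its lid drops shut unless somebody holds it. Press the lid-release plunger on the front deck right down to its stop so that the lid pops ajar, then raise the lid to about 60 degrees from closed and keep holding it there so that I can take the tubes out: finish while still holding it, with the lid still. Do not let the lid drop on the way, and leave the bottle, the stone sample and the beaker where they stand.

Things in the scene. Friction and masses are not known exactly. Their poses are not given: they have to be found in the camera images.
- centrifuge: Blue bench centrifuge, a box 260 deep (x) by 240 wide (y), its flat top deck 135 mm above the bench, its front panel sloping out up to 25 mm further at the foot; fixed to the bench. Origin: centre of its underside. Its -x side is the front (control panel; turned more or less towards the robot), +x the rear, where the lid is hinged, z up.
- plunger (a joint): Travel of the lid-release plunger in m: 0 up, 0.008 at its lower stop. It springs back when let go; about 3 N to start it and 8 N to reach the stop. At about 6 mm it withdraws the latch inside the housing; until then the lid is locked shut.
- plunger_top (a point): Centre of the top face of the plunger's head: an upright black button 24 mm across, standing 18 mm above the deck near the front right corner as the robot sees it (112 mm in front of and 90 mm to the -y side of the centrifuge's origin, 153 mm above the bench). z of the point is up; it moves down with the plunger.
- lid_hinge (a joint): Opening angle of the lid in rad: 0 shut and latched, 1.047 is 60 degrees. When unlatched, two spring pins lift the lid to about 0.08 rad, where it waits ajar. Held by nothing, it falls back to there from any angle short of about 1.5 rad (upright). Hinge stop at 1.75 rad.
- lid: Grey plastic lid, a plate 185 deep, 200 wide and 12 mm thick, with a round window and a steel bow handle, together 0.34 to 0.5 kg. Origin on the hinge axis, in the middle of its width; the plate runs from 15 to 200 mm along the lid's own -x, its mid-plane through the origin; lid z is the outer face's normal (up when shut). The hinge axis is the lid's y; opening turns the front edge up and towards the rear.
- handle (a point): Middle of the handle's round bar: 10 mm diameter, 100 mm long along the lid's y, its axis 36 mm above the lid's outer face (31 mm clear beneath), carried by a 10 mm post at each end. In the lid frame it lies at x = -165, y = 0, z = +42 mm, so 170 mm from the hinge axis; shut, it is 183 mm above the bench. The round bar can turn between fingers that pinch it.
- lid_edge (a point): Middle of the lid's front (free) edge, at mid-thickness, 200 mm from the hinge axis.
- hinge (a point): Middle of the hinge axis, 141 mm above the bench, 105 mm behind the centrifuge's origin. Fixed.
- bottle: Bystander: white plastic bottle, 64 mm diameter, 190 mm tall, upright on the bench beside the centrifuge; origin at the centre of its underside.
- paver: Bystander: red concrete stone sample 100 x 70 x 41 mm, flat on the bench; origin at the centre of its underside.
- beaker: Bystander: open steel beaker, 72 mm across the rim, 85 mm tall; origin at the centre of its underside.

How it is judged:
By the outcome, as a careful person would: the job done as asked, in the order asked, and still so for the second after the job is handed in, while the arm keeps its last pose, push and grip.
It also fails if it takes over 45 s, if anything falls off the work surface, if the arm or the gripper's body presses on something with over 40 N, if the wrist force passes 120 N, or if a joint passes its speed limit or range.

ROBOT

A 7-joint arm with a two-finger parallel gripper is mounted at the origin on the work surface. World frame = base frame: x ahead of the robot, y to its left, z up, the work surface at z = 0. Lengths are in m, angles in rad, forces in N, time in s.
With the tool pointing down it reaches from about 0.4 to 0.925 m from the base axis. Payload 4.1 kg.
Tool frame: the origin (TCP) lies at the very end of the fingers, on their centre line; the grasp point (between the pads) lies 19 mm behind it; z points along the fingers, y is the direction in which the jaws open and shut (so a half turn about z gives the same grasp; the last joint's range is limited). The gripper opens to 85 mm and grips with 20 to 120 N. Pads are 22 mm wide; open, the fingers measure 114 mm over their backs; the gripper's body (76 mm by 85 mm) begins 54 mm behind the grasp point. The pads swing forward as they close: fully open they stand 13 mm farther back than shut.
Start: joints at [1.11, 0.398, 0.045, 1.537, -0.019, 1.207, -0.051], TCP at [0.23, -0.608, 0.231] pointing down, gripper open.
Joint ranges: [-2.82, 2.82], [-0.49, 2.23], [-1.37, 1.46], [0, 2.46], [-1.36, 4.5], [0.23, 2], [-2.94, 2.94]. Speed limits (rad/s): [2.57, 2.57, 3.14, 3.14, 3.14, 3.14, 3.14].

INTERFACE

Orientations are given as a unit quaternion [w, x, y, z].
In Python, from rig import state, read_camera, close_job gives the robot as it stands.
- The arm moves only by the tool arm_command, never from a script. Its argument "increments" is a list of rows, each a list of 3 entries, a list of its own where there are three numbers: the shift along the tool's x, y, z in mm, then the turn, a rotation vector about the tool's x, y, z in degrees, then the finger opening in mm, from 0 to 85.4. In form: [[[x, y, z], [ax, ay, az], hand], ...]. A call has exactly 8 rows; each row is the pose to reach, as a shift and turn from the pose commanded when the call began, along the tool's axes at that moment; what a row does not reach only later rows make up. A row lasts 1/12 s, in which the tool goes at most 41.7 mm and 7.16 degrees, less where a joint would pass 70% of its speed; a pose out of reach is approached as far as the arm can. A call with a gripper value outside its range is refused whole. The fingers move at their own pace and stop on an object; "grip_force" is the grip in N (left out, the last holds). Time passes only in rows, so rows that repeat a pose let the fingers close, or fill a call up. It gives the time, the measured TCP pose, the force and the opening at its end, in the units of the state.
- state(): the state, without advancing time (a new reading comes with each control period).
- read_camera(name): name is "scene" or "top"; returns a dict with "color" (480x640x3 uint8, blue, green, red), "K" (3x3 intrinsics, pixels), "rvec" (rotation vector, rad) and "tvec" (3), from world to camera coordinates, as OpenCV has them. Camera axes: x right, y down, z forward; pixel columns grow to the right and rows downward; lengths in m; the calibration is good to about 2 mm. A picture is of the moment at which its call begins. There is no depth.
- close_job(): hands the job in, once; it reports no verdict.
The state is a dict: "t": time; "joint_pos": joint angles; "joint_vel": joint speeds; "tau": joint torques, N m; "tool_pos": TCP position; "eef_rot": TCP orientation; "contact_force": force on the tool from outside, world axes, zero at the start; "moment": the same for the moment, N m; "finger_gap": finger opening in m.
Only numpy, scipy, OpenCV 4.12 (cv2) and the standard library are available. Lean on these libraries where they do the work, as an engineer would, in place of code of your own. Each camera call takes 0.05 s, during which the arm holds its last target. There are 200 camera calls.

## Working session

There is one attempt and no reset: what is moved stays moved. The work goes in short steps, Python scripts to look and compute and a tool call to move; the robot and the scene stay as the last step left them, time stands still between calls to the robot, and variables do not carry over. Pictures are saved under pics/ and viewed, about 8 in all and at most 12, crops included, and the job is handed in when it is done.

Besides the shell and the picture viewer there is one more tool, called after "Emit:" by a JSON object that holds its "fn" and its "kwargs". arm_command: Moves the arm, as the interface text tells. Its arguments: {"type":"object","properties":{"increments":{"type":"array","items":{"type":"array"}},"grip_force":{"type":"number"}},"required":["increments"]}

```bash
ls; mkdir -p pics
python3 - <<'E'
from rig import state, read_camera
import cv2
print(state())
for n in("scene","top"):
    c=read_camera(n); cv2.imwrite(f"pics/{n}0.png",c["color"]); print(n,c["K"],c["rvec"],c["tvec"])
E
```

```text
pics
{'t': 0.0, 'joint_pos': array([ 1.11001743,  0.39918333,  0.04504152,  1.53788439, -0.01870757,
        1.20687886, -0.05068411]), 'joint_vel': array([ 0.00078646,  0.00038154,  0.00024053,  0.00175531,  0.00075116,
        0.002133  , -0.0014902 ]), 'tau': array([-1.79271897e-04, -4.75117886e+01,  1.36496298e+00, -2.54212081e+01,
        1.16304512e-02,  9.43220104e-03, -2.84004500e-06]), 'tool_pos': array([ 0.22985523, -0.6073285 ,  0.23026725]), 'eef_rot': array([-9.36564969e-04,  9.83672978e-01,  1.79962603e-01, -2.37191336e-04]), 'contact_force': array([-0.40444107, -0.19204495, -0.32524854]), 'moment': array([-0.05951233, -0.01812309, -0.02088882]), 'finger_gap': 0.08549750379207037}
scene [[439.68276214   0.         318.50118164]
 [  0.         439.68276214 246.1578588 ]
 [  0.           0.           1.        ]] [ 1.04693311  2.32581801 -1.1218215 ] [ 0.36047003 -0.18878046  1.23503473]
top [[499.39739458   0.         320.9994137 ]
 [  0.         499.39739458 237.94666256]
 [  0.           0.           1.        ]] [ 2.16061965 -2.20143926  0.09627625] [0.0366347  0.5897404  1.19103205]
```

View pics/scene0.png

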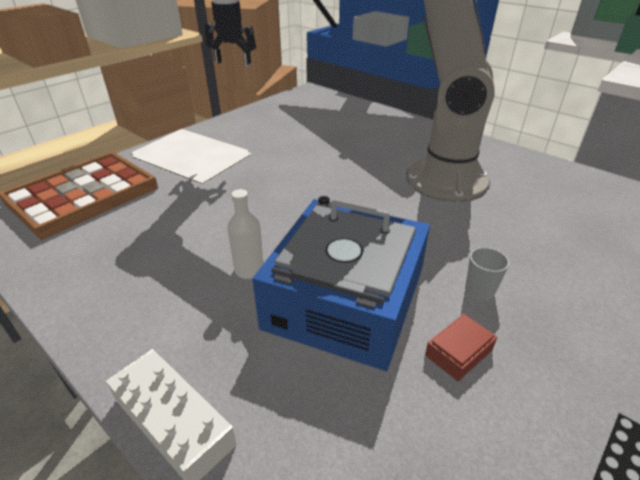

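View pics/top0.png

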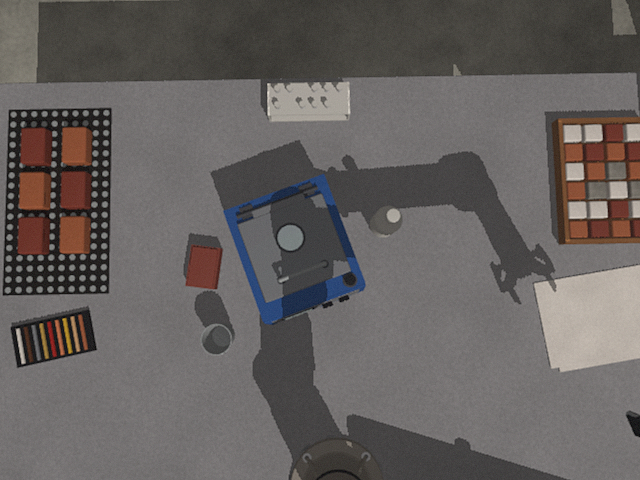

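Top view: the centrifuge deck has its rear corners at about (226,210) and (325,177). The plunger is at (349,279), the window at (290,237), and the handle bar runs from (281,278) to (326,264). The bottle is at (386,222), to the right. In the scene view the plunger is at (324,201) and the handle posts at (334,212) and (386,225).

```bash
cat > h.py <<'E'
import numpy as np, cv2
from rig import state, read_camera
from scipy.spatial.transform import Rotation as R
def cam(n):
    c=read_camera(n); c["R"]=cv2.Rodrigues(c["rvec"])[0]; return c
def ray(c,uv,z):
    d=c["R"].T@np.linalg.inv(c["K"])@[uv[0],uv[1],1]; o=-c["R"].T@c["tvec"]
    return o+d*(z-o[2])/d[2]
def px(c,p): return cv2.projectPoints(np.array(p,float).reshape(-1,3),c["rvec"],c["tvec"],c["K"],None)[0].reshape(-1,2)
def rot(): q=state()["eef_rot"]; return R.from_quat(q,scalar_first=True)
E
python3 - <<'E'
from h import *
c=cam("top"); im=c["color"]; hsv=cv2.cvtColor(im,cv2.COLOR_BGR2HSV)
m=cv2.inRange(hsv,(100,120,30),(130,255,255)); m[:150]=0; m[350:]=0
m=cv2.morphologyEx(m,cv2.MORPH_CLOSE,np.ones((5,5)))
k=max(cv2.findContours(m,0,2)[0],key=cv2.contourArea)
h=cv2.convexHull(k); a=cv2.approxPolyDP(h,6,True).reshape(-1,2); print(a)
for p in a: print(p,ray(c,p,.135)[:2].round(4))
for n,p,z in[("plunger",(349,279),.153),("window",(290,237),.147),("hL",(281,277),.183),("hR",(326,264),.183),("bottle top",(393,215),.19)]: print(n,ray(c,p,z)[:2].round(4))
big=cv2.resize(im[160:340,210:410],None,fx=4,fy=4,interpolation=cv2.INTER_CUBIC)
cv2.imwrite("pics/crop.png",cv2.resize(big,(640,576)))
s=cam("scene"); print(ray(s,(324,201),.153)[:2],ray(s,(334,204),.183)[:2],ray(s,(387,216),.183)[:2])
st=state();r=rot().as_matrix();print(r.round(3))
E
```

```text
[[323 174]
 [364 286]
 [265 323]
 [224 210]]
[323 174] [0.7245 0.019 ]
[364 286] [ 0.4735 -0.0662]
[265 323] [0.3973 0.1518]
[224 210] [0.6474 0.2404]
plunger [ 0.4894 -0.0325]
window [0.5834 0.0941]
hL [0.4963 0.1121]
hR [0.5218 0.017 ]
bottle top [ 0.6223 -0.1264]
[ 0.49412798 -0.0282035 ] [0.52499616 0.02268825] [0.4929165  0.11727304]
[[ 0.935  0.354 -0.   ]
 [ 0.354 -0.935  0.001]
 [-0.    -0.001 -1.   ]]
```

View pics/crop.png

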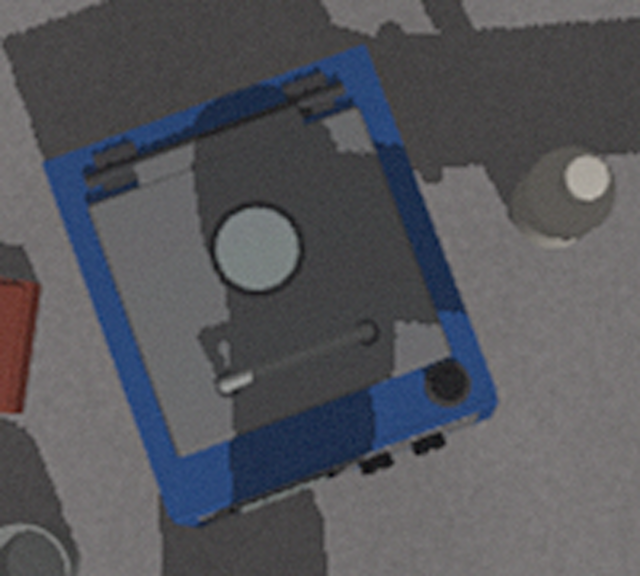

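The measurements agree to about 5 mm:
- Yaw is about 19°.
- The plunger is near (0.490, -0.031).
- The handle middle is near (0.509, 0.068), with its bar along (-0.33, 0.94).

The tool's x axis is already nearly aligned with the centrifuge's x. I'll close the fingers and travel to above the plunger.

Emit:
{"fn": "arm_command", "kwargs": {"increments": [[[20,-20,-5],[0,0,0],0],[[48,-48,-10],[0,0,0],0],[[76,-76,-10],[0,0,0],0],[[104,-104,-10],[0,0,0],0],[[132,-132,-10],[0,0,0],0],[[160,-160,-10],[0,0,0],0],[[188,-188,-10],[0,0,0],0],[[216,-216,-10],[0,0,0],0]], "grip_force": 40}}

```text
t: 0.87
tool_pos: [0.356, -0.3275, 0.2413]
eef_rot: [0.0, 0.984, 0.18, 0.0]
contact_force: [0.8, 0.3, 0.3]
finger_gap: 0.0002
```

Emit:
{"fn": "arm_command", "kwargs": {"increments": [[[28,-28,0],[0,0,0],0],[[56,-56,0],[0,0,0],0],[[84,-84,0],[0,0,0],0],[[112,-112,0],[0,0,0],0],[[140,-140,0],[0,0,0],0],[[168,-168,0],[0,0,0],0],[[196,-196,0],[0,0,0],0],[[215,-217,0],[0,0,0],0]]}}

```text
t: 1.53
tool_pos: [0.481, -0.0465, 0.2416]
eef_rot: [-0.0, 0.983, 0.182, 0.001]
contact_force: [0.5, 0.6, -0.7]
finger_gap: -0.0001
```

Emit:
{"fn": "arm_command", "kwargs": {"increments": [[[8,-8,15],[0,0,0],0],[[15,-14,40],[0,0,0],0],[[15,-14,55],[0,0,0],0],[[15,-14,60],[0,0,0],0],[[15,-14,60],[0,0,0],0],[[15,-14,60],[0,0,0],0],[[15,-14,60],[0,0,0],0],[[15,-14,60],[0,0,0],0]]}}

```text
t: 2.2
tool_pos: [0.4898, -0.0324, 0.1825]
eef_rot: [0.0, 0.984, 0.179, 0.001]
contact_force: [0.9, -0.5, -0.2]
finger_gap: -0.0
```

Run:
```python
from h import *
st=state();print(st["t"],st["tool_pos"].round(4),st["contact_force"].round(1),st["finger_gap"],st["joint_pos"].round(2));print(rot().as_matrix().round(3))
s=cam("scene");t=cam("top");p=st["tool_pos"]
print("tip px",px(s,p),px(t,p), "plunger", px(s,[.491,-.031,.153]),px(t,[.491,-.031,.153]))
a=cv2.resize(s["color"][120:270,250:450],(800,600),interpolation=cv2.INTER_CUBIC)
cv2.imwrite("pics/s1.png",a)
```

```text
2.2 [ 0.4898 -0.0324  0.1825] [ 0.9 -0.5 -0.2] -2.726445914281058e-05 [ 0.37  0.18 -0.43  1.96  0.09  1.02 -1.32]
[[ 0.936  0.353  0.002]
 [ 0.353 -0.936 -0.001]
 [ 0.002  0.001 -1.   ]]
tip px [[323.89947311 186.4226571 ]] [[349.80578545 278.82110591]] plunger [[323.97226849 199.84724953]] [[348.28182323 278.28816958]]
```

View pics/s1.png

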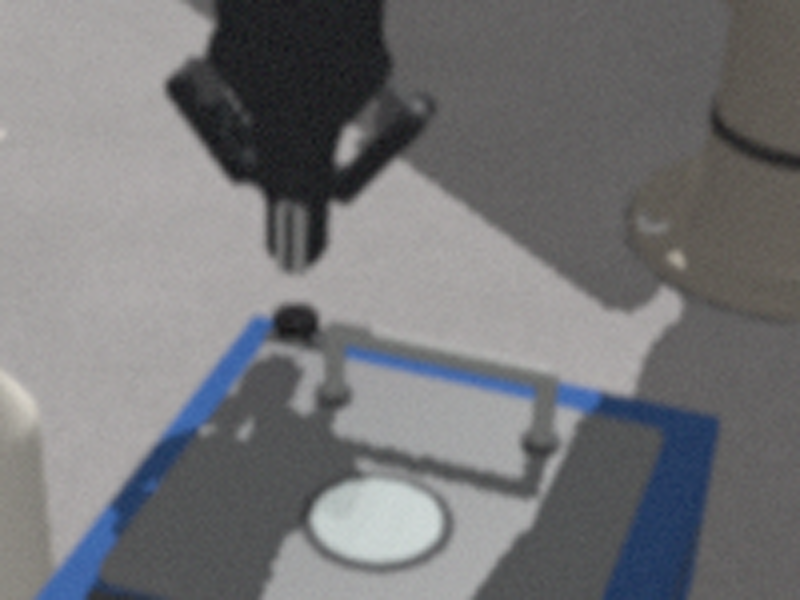

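The closed tip at crop (295,268) is directly above the plunger head at (296,318). The handle is clear of it. Pressing now.

Emit:
{"fn": "arm_command", "kwargs": {"increments": [[[0,0,12],[0,0,0],0],[[0,0,22],[0,0,0],0],[[0,0,28],[0,0,0],0],[[0,0,31],[0,0,0],0],[[0,0,33],[0,0,0],0],[[0,0,35],[0,0,0],0],[[0,0,37],[0,0,0],0],[[0,0,38],[0,0,0],0]]}}

```text
t: 2.97
tool_pos: [0.4886, -0.0322, 0.1449]
eef_rot: [0.0, 0.984, 0.18, -0.001]
contact_force: [-8.1, -0.6, 21.0]
finger_gap: 0.0005
```

The plunger is at its stop: tip z 0.145 and 21 N upward. Lifting off, then turning a quarter towards the handle.

Emit:
{"fn": "arm_command", "kwargs": {"increments": [[[0,0,0],[0,0,0],0],[[-2,0,-6],[0,0,0],0],[[-3,0,-25],[0,0,0],0],[[-3,0,-55],[0,0,0],0],[[0,0,-85],[0,0,-5],10],[[0,-5,-105],[0,0,-12],30],[[10,-20,-110],[0,0,-19],45],[[20,-35,-110],[0,0,-26],50]]}}

```text
t: 3.63
tool_pos: [0.4968, 0.0076, 0.2557]
eef_rot: [0.001, 0.917, 0.398, 0.002]
contact_force: [0.3, 0.8, -0.1]
finger_gap: 0.0456
```

Run:
```python
from h import *
st=state();print(st["t"],st["tool_pos"].round(4),st["contact_force"].round(1),st["finger_gap"],st["joint_pos"].round(2));M=rot().as_matrix();print(M.round(3))
print("to handle, tool mm:",(M.T@(np.array([.513,.0695,.196])-st["tool_pos"])*1000).round(1))
s=cam("scene");t=cam("top")
pp=[[.513,.0695,.196],[.509,.068,.183],[.513-.0165,.0695+.047,.196],[.513+.0165,.0695-.047,.196]]
print((px(s,pp)-[200,150])*4)
cv2.imwrite("pics/s2.png",cv2.resize(s["color"][150:300,250:450],(800,600),interpolation=cv2.INTER_CUBIC))
print((px(s,pp)-[250,150])*4)
```

```text
3.6333 [0.4968 0.0076 0.2557] [ 0.3  0.8 -0.1] 0.04560809605739747 [ 0.36  0.12 -0.5   1.85  0.06  1.18 -0.92]
[[ 0.683  0.731  0.005]
 [ 0.731 -0.683 -0.001]
 [ 0.003  0.004 -1.   ]]
to handle, tool mm: [ 56.2 -30.7  59.7]
[[635.15650066 218.46439374]
 [636.36765556 237.94394613]
 [744.61348802 242.13915424]
 [529.79920223 195.67636653]]
[[435.15650066 218.46439374]
 [436.36765556 237.94394613]
 [544.61348802 242.13915424]
 [329.79920223 195.67636653]]
```

View pics/s2.png

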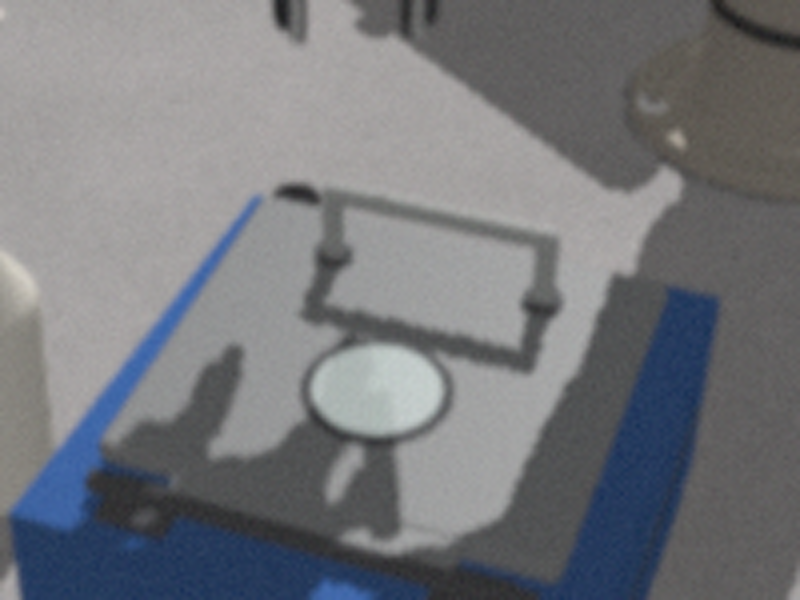

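The lid has popped ajar. The bar runs in the crop from (332,196) to (550,240), with its middle at (441,218), against my ajar prediction of (435,218). Moving over the handle next.

Emit:
{"fn": "arm_command", "kwargs": {"increments": [[[7,-4,0],[0,0,-7],50],[[15,-8,0],[0,0,-14],50],[[24,-13,0],[0,0,-21],50],[[33,-18,0],[0,0,-28],50],[[42,-23,0],[0,0,-35],50],[[50,-28,0],[0,0,-42],50],[[57,-31,0],[0,0,-49],50],[[57,-31,0],[0,0,-56],50]]}}

```text
t: 4.4
tool_pos: [0.5117, 0.0715, 0.2528]
eef_rot: [-0.0, 0.622, 0.783, -0.0]
contact_force: [-0.3, 0.1, 0.3]
finger_gap: 0.0499
```

Emit:
{"fn": "arm_command", "kwargs": {"increments": [[[0,0,0],[0,0,-6],50],[[0,0,5],[0,0,-6],50],[[0,0,15],[0,0,-6],50],[[0,0,25],[0,0,-6],50],[[0,0,32],[0,0,-6],50],[[0,0,36],[0,0,-6],50],[[0,0,36],[0,0,-6],50],[[0,0,36],[0,0,-6],50]]}}

```text
t: 5.07
tool_pos: [0.5117, 0.0706, 0.2169]
eef_rot: [-0.0, 0.583, 0.813, -0.0]
contact_force: [1.0, -0.0, -0.3]
finger_gap: 0.0502
```

Run:
```python
from h import *
st=state();print(st["t"],st["tool_pos"].round(4),st["contact_force"].round(1),st["finger_gap"],st["joint_pos"].round(2));M=rot().as_matrix();print(M.round(3))
print("to handle, tool mm:",(M.T@(np.array([.513,.0695,.177])-st["tool_pos"])*1000).round(1))
s=cam("scene")
cv2.imwrite("pics/s3.png",cv2.resize(s["color"][120:270,250:450],(800,600),interpolation=cv2.INTER_CUBIC))
```

```text
5.0667 [0.5117 0.0706 0.2169] [ 1.  -0.  -0.3] 0.05020994357860887 [ 0.35  0.21 -0.65  1.86  0.14  1.12 -0.03]
[[-0.321  0.947 -0.001]
 [ 0.947  0.321 -0.   ]
 [ 0.    -0.001 -1.   ]]
to handle, tool mm: [-1.5  1.  39.9]
```

View pics/s3.png

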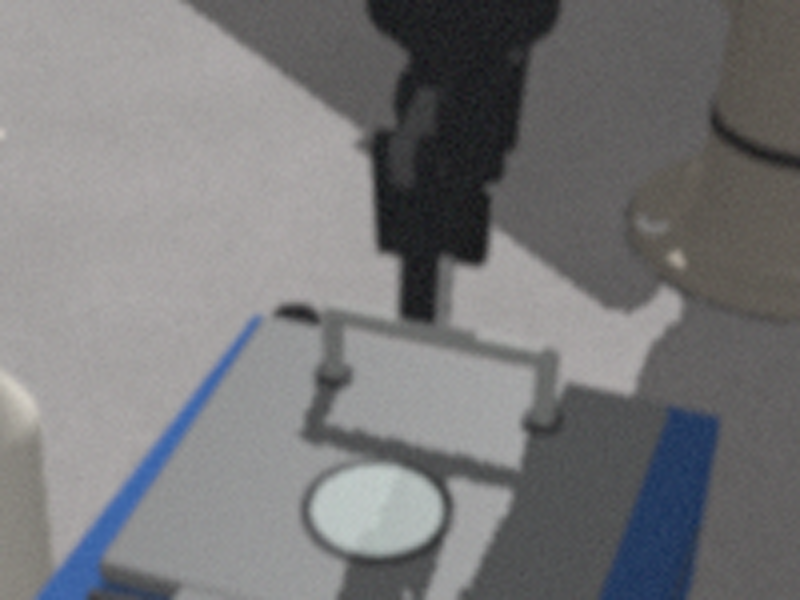

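Finger tips straddle the bar near its middle: near finger tip at (417,320), bar at (440,335). Descending 40 mm and closing.

Emit:
{"fn": "arm_command", "kwargs": {"increments": [[[0,1,10],[0,0,0],50],[[0,1,22],[0,0,0],50],[[0,1,32],[0,0,0],50],[[0,1,38],[0,0,0],50],[[0,1,38],[0,0,0],50],[[0,1,38],[0,0,0],25],[[0,1,38],[0,0,0],20],[[0,1,38],[0,0,0],16]], "grip_force": 40}}

```text
t: 5.78
tool_pos: [0.5132, 0.071, 0.1798]
eef_rot: [0.0, 0.583, 0.813, 0.0]
contact_force: [-1.6, -0.9, -0.1]
finger_gap: 0.0163
```

Emit:
{"fn": "arm_command", "kwargs": {"increments": [[[0,0,0],[0,0,0],10],[[0,0,0],[0,0,0],5],[[0,0,0],[0,0,0],5],[[0,0,0],[0,0,0],5],[[0,0,0],[0,0,0],5],[[0,0,0],[0,0,0],5],[[0,0,0],[0,0,0],5],[[0,0,0],[0,0,0],5]]}}

```text
t: 6.45
tool_pos: [0.5099, 0.0699, 0.1791]
eef_rot: [-0.002, 0.583, 0.813, -0.003]
contact_force: [-6.3, -1.0, 3.7]
finger_gap: 0.0084
```

Emit:
{"fn": "arm_command", "kwargs": {"increments": [[[0,-1,-4],[0,0,0],5],[[0,1,-8],[0,0,0],5],[[0,3,-12.5],[0,0,0],5],[[0,5,-17],[0,0,0],5],[[0,7,-21.5],[0,0,0],5],[[0,9.5,-26],[0,0,0],5],[[0,12,-30.5],[0,0,0],5],[[0,15,-35],[0,0,0],5]], "grip_force": 60}}

```text
t: 7.12
tool_pos: [0.5251, 0.0753, 0.2142]
eef_rot: [-0.002, 0.583, 0.813, -0.002]
contact_force: [-5.6, -0.8, -1.8]
finger_gap: 0.0079
```

Run:
```python
from h import *
st=state();print(st["t"],st["tool_pos"].round(4),st["contact_force"].round(1),st["moment"].round(2),st["finger_gap"],st["joint_pos"].round(2));M=rot().as_matrix();print(M.round(3))
s=cam("scene")
cv2.imwrite("pics/s4.png",cv2.resize(s["color"][100:270,230:450],(800,618))[:600])
```

```text
7.1167 [0.5251 0.0753 0.2142] [-5.6 -0.8 -1.8] [-0.43  1.84  0.12] 0.007859087678797123 [ 0.33  0.25 -0.65  1.82  0.16  1.13 -0.05]
[[-0.321  0.947 -0.005]
 [ 0.947  0.321 -0.002]
 [ 0.    -0.005 -1.   ]]
```

View pics/s4.png

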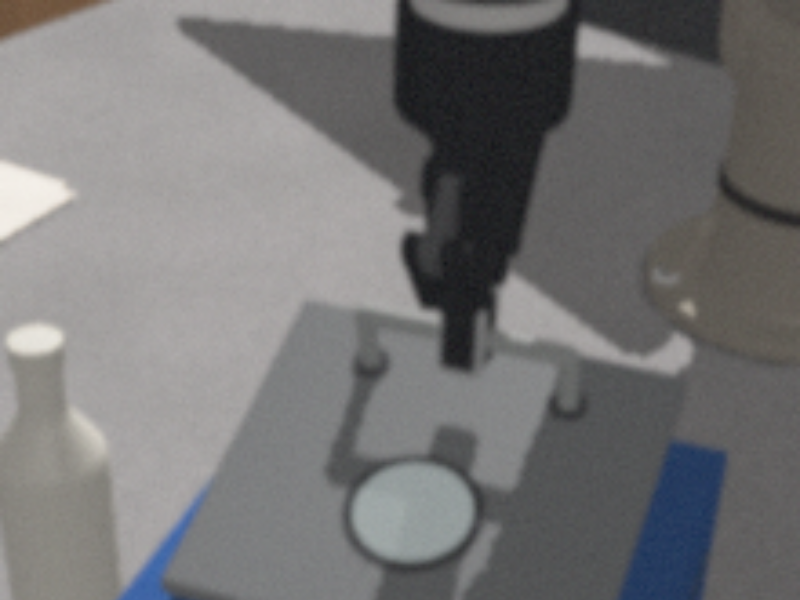

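The bar is pinched near its middle at (468,335), and the lid is rising with it. Continuing the arc.

Emit:
{"fn": "arm_command", "kwargs": {"increments": [[[0,2,-4.5],[0,0,0],5],[[0,4,-8.5],[0,0,0],5],[[0,7,-13],[0,0,0],5],[[0,10,-17],[0,0,0],5],[[0,13,-21],[0,0,0],5],[[0,16.5,-25],[0,0,0],5],[[0,20,-28.5],[0,0,0],5],[[0,24,-32],[0,0,0],5]]}}

```text
t: 7.83
tool_pos: [0.5484, 0.0834, 0.2467]
eef_rot: [-0.001, 0.583, 0.813, -0.002]
contact_force: [-9.9, -2.4, 5.2]
finger_gap: 0.0078
```

Emit:
{"fn": "arm_command", "kwargs": {"increments": [[[0,2.5,-4],[0,0,0],5],[[0,5.5,-8],[0,0,0],5],[[0,9,-12],[0,0,0],5],[[0,13,-15.5],[0,0,0],5],[[0,17,-18.5],[0,0,0],5],[[0,21,-21.5],[0,0,0],5],[[0,25.5,-24.5],[0,0,0],5],[[0,30,-27],[0,0,0],5]]}}

```text
t: 8.5
tool_pos: [0.5779, 0.0937, 0.2728]
eef_rot: [-0.001, 0.582, 0.813, -0.0]
contact_force: [1.1, 3.9, -9.2]
finger_gap: 0.0078
```

Run:
```python
from h import *
st=state();print(st["t"],st["tool_pos"].round(4),st["contact_force"].round(1),st["moment"].round(2),st["finger_gap"],st["joint_pos"].round(2));M=rot().as_matrix();print(M.round(3))
s=cam("scene")
cv2.imwrite("pics/s5.png",s["color"][60:300,180:500].repeat(2,0).repeat(2,1))
H=np.array([.565+.105*.945,.089+.105*.327,.141])
g=st["tool_pos"]-M[:,2]*-.0-np.array([0,0,-.019])
d=g-H; u=np.array([.945,.327]); print("rel hinge mm",d[:2]@u*1000,d[2]*1000,"r",np.hypot(d[:2]@u,d[2]),"lid deg",np.degrees(np.arctan2(d[2],-d[:2]@u))-14.3)
```

```text
8.5 [0.5779 0.0937 0.2728] [ 1.1  3.9 -9.2] [ 0.81 -0.09  0.09] 0.0077831979852798746 [ 0.28  0.31 -0.65  1.62  0.19  1.28 -0.07]
[[-0.322  0.947 -0.002]
 [ 0.947  0.322  0.001]
 [ 0.001 -0.002 -1.   ]]
rel hinge mm -91.28990102947533 150.81031653833475 r 0.1762883932775046 lid deg 44.51225248539002
```

View pics/s5.png

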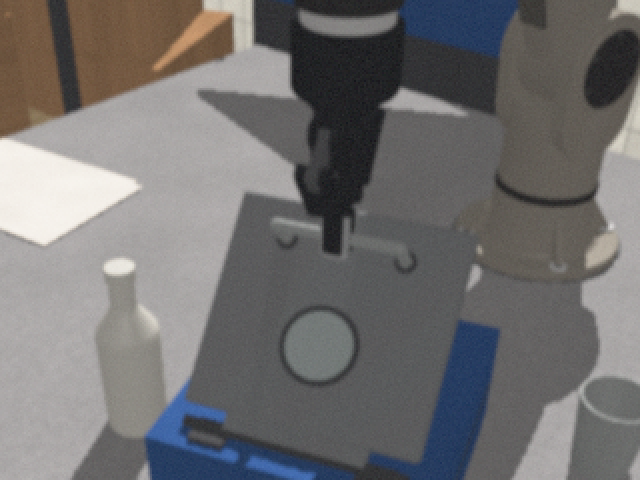

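The lid is at about 45° and held firmly. Clearance is good: the bottle and beaker are untouched, and the fingers are at (337,235) with no contact on the plate. Last part of the arc.

Emit:
{"fn": "arm_command", "kwargs": {"increments": [[[0,4.5,-1.5],[0,0,0],5],[[0,9.5,-3.5],[0,0,0],5],[[0,14,-5.5],[0,0,0],5],[[0,18.5,-7],[0,0,0],5],[[0,24,-9],[0,0,0],5],[[0,29,-11],[0,0,0],5],[[0,33.5,-12.5],[0,0,0],5],[[0,37,-13.5],[0,0,0],5]]}}

```text
t: 9.22
tool_pos: [0.612, 0.1058, 0.2903]
eef_rot: [-0.0, 0.582, 0.813, -0.001]
contact_force: [-9.8, 2.3, 13.5]
finger_gap: 0.0077
```

Emit:
{"fn": "arm_command", "kwargs": {"increments": [[[0,1,0],[0,0,0],5],[[0,1,0],[0,0,0],5],[[0,1,0],[0,0,0],5],[[0,1,0],[0,0,0],5],[[0,1,0],[0,0,0],5],[[0,1,0],[0,0,0],5],[[0,1,0],[0,0,0],5],[[0,1,0],[0,0,0],5]]}}

```text
t: 9.88
tool_pos: [0.6143, 0.1065, 0.2913]
eef_rot: [0.001, 0.582, 0.813, 0.001]
contact_force: [-6.7, 2.4, 5.9]
finger_gap: 0.0074
```

Run:
```python
from h import *
st=state();print(st["t"],st["tool_pos"].round(4),st["contact_force"].round(1),st["moment"].round(2),st["finger_gap"],np.abs(st["joint_vel"]).max());M=rot().as_matrix()
H=np.array([.565+.105*.945,.089+.105*.327,.141]); u=np.array([.945,.327])
d=st["tool_pos"]+[0,0,.019]-H; x=d[:2]@u; print("rel",x,d[2],"r",np.hypot(x,d[2]),"lid deg",np.degrees(np.arctan2(d[2],-x))-14.3)
s=cam("scene")
v=np.array([-u[1],u[0]])
for a in (50,55,60,65,70):
    A=np.radians(a)
    P=[np.r_[H[:2]-u*.2*np.cos(A)+v*y-u*(.006*np.sin(A)*-1)*1, H[2]+.2*np.sin(A)-.006*np.cos(A)] for y in(.1,-.1)]
    print(a,((px(s,P)-[180,60])*2).round(0).tolist())
cv2.imwrite("pics/s6.png",s["color"][60:300,180:500].repeat(2,0).repeat(2,1))
```

```text
9.8833 [0.6143 0.1065 0.2913] [-6.7  2.4  5.9] [0.48 1.35 0.09] 0.007390644075639448 0.0017326810545761613
rel -0.05268048431276231 0.16925670372884852 r 0.17726552170284665 lid deg 58.41145157103725
50 [[477.0, 237.0], [235.0, 190.0]]
55 [[475.0, 232.0], [228.0, 185.0]]
60 [[472.0, 230.0], [219.0, 182.0]]
65 [[469.0, 230.0], [210.0, 180.0]]
70 [[465.0, 231.0], [200.0, 181.0]]
```

View pics/s6.png

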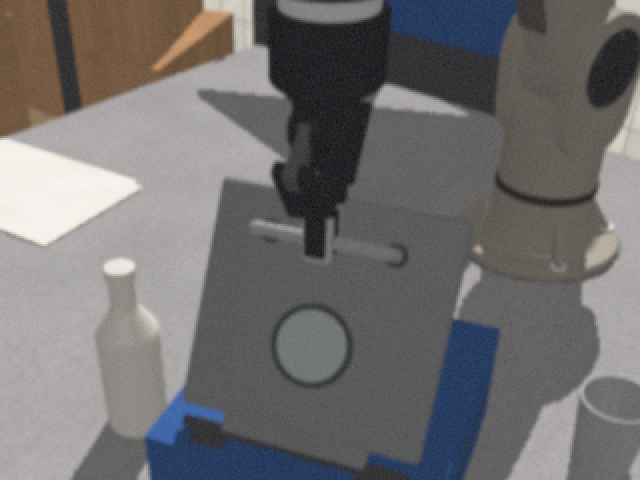

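The lid stands at about 57–58°, estimated from kinematics and from its corner pixels at (226,178) and (471,223). A small final nudge, then settle.

Emit:
{"fn": "arm_command", "kwargs": {"increments": [[[0,1.5,-1],[0,0,0],5],[[0,3,-2],[0,0,0],5],[[0,4.5,-3],[0,0,0],5],[[0,6,-4],[0,0,0],5],[[0,6.5,-4],[0,0,0],5],[[0,6.5,-4],[0,0,0],5],[[0,6.5,-4],[0,0,0],5],[[0,6.5,-4],[0,0,0],5]]}}

```text
t: 10.6
tool_pos: [0.6195, 0.1084, 0.293]
eef_rot: [-0.0, 0.582, 0.813, 0.0]
contact_force: [-4.8, 3.5, 0.5]
finger_gap: 0.0074
```

Emit:
{"fn": "arm_command", "kwargs": {"increments": [[[0,0,0],[0,0,0],5],[[0,0,0],[0,0,0],5],[[0,0,0],[0,0,0],5],[[0,0,0],[0,0,0],5],[[0,0,0],[0,0,0],5],[[0,0,0],[0,0,0],5],[[0,0,0],[0,0,0],5],[[0,0,0],[0,0,0],5]]}}

```text
t: 11.27
tool_pos: [0.6195, 0.1084, 0.293]
eef_rot: [-0.0, 0.582, 0.813, 0.0]
contact_force: [-4.0, 3.3, 0.1]
finger_gap: 0.0077
```

Run:
```python
from h import *
st=state();print(st["t"],st["tool_pos"].round(4),st["contact_force"].round(1),st["finger_gap"],np.abs(st["joint_vel"]).max())
H=np.array([.565+.105*.945,.089+.105*.327,.141]); u=np.array([.945,.327])
for o in(.012,.019):
    d=st["tool_pos"]+[0,0,o]-H; x=d[:2]@u; print("r",np.hypot(x,d[2]),"lid deg",np.degrees(np.arctan2(d[2],-x))-14.3)
s=cam("scene");t=cam("top")
cv2.imwrite("pics/s7.png",np.hstack([s["color"][60:400,180:530],t["color"][130:470,150:450]]))
```

```text
11.2667 [0.6195 0.1084 0.293 ] [-4.   3.3  0.1] 0.007654940777746538 0.0006480344334259219
r 0.17065865369695363 lid deg 59.65946778824174
r 0.17739666402005091 lid deg 60.28419713963686
```

View pics/s7.png

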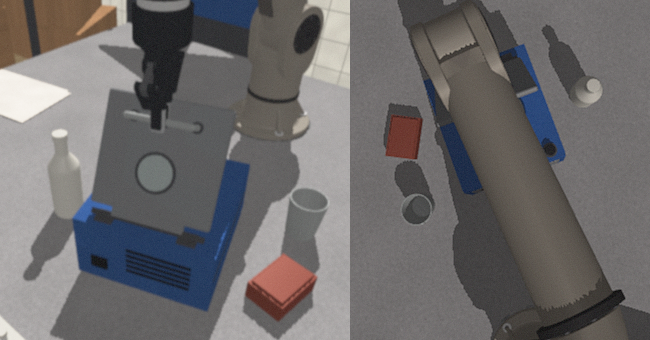

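The lid is open and still, with the bar gripped at (157,120). The bottle, stone sample and beaker stand where they were. Handing in.

```bash
python3 -c "from rig import close_job; print(close_job())"
```

```text
the job is handed in; nothing more can be done
None
```

The lid is open at about 60° and the gripper is still holding it by the handle bar, so you can take the tubes out. I pressed the plunger to its stop with the closed fingers (tip at z 0.145, 21 N), and the camera showed the lid pop ajar. I then pinched the middle of the bar and raised the lid along its arc without letting go. The job was handed in at about 11.3 s.

**Last checks:**
- **Angle:** kinematics give 59.7–60.3°. Before the final nudge, the lid's corner pixels gave roughly 56–57° where kinematics gave 58.4°. I did not repeat the pixel check after the nudge, so the true angle could be a degree or two under 60°.
- **Stillness:** the lid is at rest, with joint speeds below 0.001 rad/s and about 5 N at the wrist.
- **Bystanders:** the bottle, stone sample and beaker look unmoved in both views.

**Disagreements:**
- The finger gap reads 7.7 mm on a 10 mm bar.
- The handle radius comes out at 177 mm instead of 170 mm if the bar sits at the nominal grasp point. It fits 170 mm if the bar sits about 7 mm nearer the fingertips. The hold stayed firm throughout.

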